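# Square a mortar half-prism into the corner fixture and shut the keeper

### The arm

A 7-joint arm with a two-finger parallel gripper is mounted at the origin on a cart in front of the work surface, level with it; the furniture and walls round the work are solid. World frame = base frame: x ahead of the robot, y to its left, z up, the work surface at z = 0. Lengths are in m, angles in rad, forces in N, time in s.
With the tool pointing down it reaches from about 0.35 to 0.9 m from the base axis. Payload 8.1 kg.
Tool frame: the origin (TCP) lies on the centre line of the jaws, within the pads' length; the fingertips stand 17 mm ahead of it and the grasp point (between the pads) lies 2 mm behind it; z points along the fingers, y is the direction in which the jaws open and shut (so a half turn about z gives the same grasp; the last joint's range is limited). The gripper opens to 92 mm and grips with 3 to 60 N. Pads are 19 mm wide; open, the fingers measure 130 mm over their backs; the gripper's body (75 mm by 190 mm) begins 47 mm behind the grasp point.
Start: joints at [-1.363, 0.434, 0.025, 1.573, -0.012, 1.134, -0.075], TCP at [0.191, 0.595, 0.244] pointing down, gripper open.
Joint ranges: [-2.62, 2.62], [-0.44, 2.09], [-1.27, 1.32], [0.08, 2.57], [-1.32, 4.46], [0.12, 2], [-2.74, 2.74]. Speed limits (rad/s): [2.22, 2.22, 3.01, 3.01, 3.14, 3.14, 3.14].

### API

Orientations are given as a rotation vector (axis times angle).
In Python, from cell import arm, imaging, job gives the robot as it stands.
- The arm moves only by the tool jog_arm, never from a script. Its argument "moves" is a list of rows, each an object with "fingers": the closure, from -1 (fully open) to 1 (shut); "xyz": the shift along the tool's x, y, z in cm, a list of three; "angular": the turn, a rotation vector about the tool's x, y, z in rad, a list of three. In form: [{"fingers": fingers, "xyz": [dx, dy, dz], "angular": [ax, ay, az]}, ...]. A call has 1 to 12 rows; each row is the pose to reach, as a shift and turn from the pose commanded when the call began, along the tool's axes at that moment; what a row does not reach only later rows make up. A row lasts 1/8 s, in which the tool goes at most 62.5 mm and 10.7 degrees, less where a joint would pass 70% of its speed; a pose out of reach is approached as far as the arm can. A call with a gripper value outside its range is refused whole. The fingers move at their own pace and stop on an object; "grip_force" is the grip in N (left out, the last holds). Time passes only in rows, so rows that repeat a pose let the fingers close. It gives the time, the measured TCP pose, the force and the opening at its end, in the units of the state.
- arm.observe(): the state, without advancing time (a new reading comes with each control period).
- imaging.get_image(name): name is "scene" or "top" or "wrist"; returns the picture (400x640x3 uint8, red, green, blue); there is no depth.
- imaging.camera_params(name): a dict with "fx", "fy", "cx", "cy" (pixels), "rvec" (rotation vector, rad) and "tvec" (3), from world to camera coordinates, as OpenCV has them; the wrist camera has in their place "hand_eye" (4x4, takes a point from camera to tool coordinates, whose origin is the TCP and whose axes are the flange's). Camera axes: x right, y down, z forward; pixel columns grow to the right and rows downward; lengths in m; the calibration is good to about 2 mm. A picture is of the moment at which its call begins: read the wrist's pose just before it. camera_params takes no time and is no camera call.
- job.sign_off(): hands the job in, once; it reports no verdict.
The state is a dict: "clock": time; "joints": joint angles; "dq": joint speeds; "joint_efforts": joint torques, N m; "position": TCP position; "ee_rot": TCP orientation; "force": force on the tool from outside, world axes, zero at the start; "ft_torque": the same for the moment, N m; "width": opening from 0.0 (shut) to 1.0 (fully open).
Only numpy, scipy, OpenCV 4.12 (cv2) and the standard library are available. Lean on these libraries where they do the work, as an engineer would, in place of code of your own. Each camera call takes 0.05 s, during which the arm holds its last target. There are 200 camera calls.

### The job

Take the mortar half-prism nearer to the robot (another stays at the back of the worktop), put it flat on the plate of the corner fixture, its long side along the side fence (the one whose end has the keeper's pivot), one end to the other fence, and push it square and flush against both fences while the keeper is still swung open. Then swing the keeper arm by its upright black knob fully shut across the free end of the prism, and let go. Leave the sample tin, the dish and the rubber stopper where they stand.

Things in the scene. Friction and masses are not known exactly. Their poses are not given: they have to be found in the camera images.
- prism_centre (a point): Centre of the grey mortar half-prism, a rough concrete-like block 40 x 65 x 40 mm (x, y, z) that starts on the worktop, 0.23 kg nominal. Axes: y along its 65 mm length, z up. A like block far back on the worktop belongs to the room and is no part of the task.
- fixture: Fixed corner fixture; origin at the centre of its plate's underside. x points away from the robot, y left, z up (turned by its yaw). Aluminium plate 170 (x) x 200 (y) x 10 mm with two dark steel fences, 20 mm thick, 18 mm high above the plate. Side fence: along y, from y = +3 to +85, its face at x = +45 mm. End fence: along x, from x = -30 to +45, its face at y = +65 mm.
- corner (a point): Inside corner of the fixture, where the two fence faces meet the plate's top, 10 mm above the worktop; axes as the fixture's. The prism is home when its centre is at x = -20, y = -32.5, z = +20 mm from here, its length along y, touching the side fence (x = 0) and the end fence (y = 0); its free end then faces -y.
- keeper (a joint): Angle (rad) of the keeper, a flat steel arm 14 mm wide, 16 mm high, on an upright pivot near the end of the side fence. 0 = shut, at its stop: the arm points to the fixture's -x, across the free end of a home prism, 2 mm clear of it. It opens anticlockwise seen from above, to 2.1; at 1.57 it points to -y. Stays where left (0.05 N m friction).
- keeper_knob (a point): Point on the axis of the keeper's upright black knob, 75 mm from the pivot axis near the end of the arm; a round post 14 mm in diameter, from 30 to 85 mm above the worktop; this point is 70 mm above the worktop, 15 mm below the knob's top. With the keeper shut the knob stands at x = -65, y = -74 mm of the corner.
- keeper_pivot (a point): Top of the pivot on its axis, 33 mm above the worktop; at x = +10, y = -74 mm of the corner. The hinge axis is vertical.
- tin: Lidded round aluminium sample tin, 64 mm in diameter, 40 mm high; origin at the centre of its underside. To be left alone.
- dish: Round white evaporating dish, 78 mm in diameter, 30 mm high; origin at the centre of its underside. To be left alone.
- bung: Black rubber stopper, 25 mm in diameter, 24 mm high; origin at the centre of its underside. To be left alone.
Not all that is in view belongs to the job. What is meant by the part that bears prism_centre is not turquoise, and is the larger of those in its own colour.

How it is judged:
On the way:
1. the prism lies on the plate, square and flush against both fences, with the keeper still swung open (more than 0.6 rad) (x of prism_centre in the frame of corner between -0.022 and -0.018 m and y of prism_centre in the frame of corner between -0.0345 and -0.0305 m and z of prism_centre in the frame of corner between 0.017 and 0.023 m and angle between the y axis of prism_centre and the y axis of corner, either way round below 0.03 rad and value of joint keeper above 0.6 rad), for 0.2 s.
At the end, for the whole second after the job is handed in: The prism lies on the plate with its centre within 2 mm of home along x and y of the fixture (3 mm in height), its length within 0.03 rad of the side fence, at rest; the keeper is within 0.06 rad of shut; tin, dish and stopper are within 25 mm of where they stood and upright (x of prism_centre in the frame of corner between -0.022 and -0.018 m and y of prism_centre in the frame of corner between -0.0345 and -0.0305 m and z of prism_centre in the frame of corner between 0.017 and 0.023 m and angle between the y axis of prism_centre and the y axis of corner, either way round below 0.03 rad and value of joint keeper below 0.06 rad and linear speed of prism below 0.02 m/s); the robot touches nothing.
It fails at once if the sample tin is shifted by more than 25 mm or tipped over (distance of tin from where it was at the start of the episode above 0.025 m or angle between tin's own z axis and vertical above 0.5 rad).
It fails at once if the evaporating dish is shifted by more than 25 mm or tipped over (distance of dish from where it was at the start of the episode above 0.025 m or angle between dish's own z axis and vertical above 0.5 rad).
It fails at once if the rubber stopper is shifted by more than 25 mm or tipped over (distance of bung from where it was at the start of the episode above 0.025 m or angle between bung's own z axis and vertical above 0.5 rad).
It also fails if it takes over 66 s, if anything falls off the work surface, if the arm or the gripper's body presses on something with over 40 N, if the wrist force passes 120 N, or if a joint passes its speed limit or range.

## Working session

There is one attempt and no reset: what is moved stays moved. The work goes in short steps, Python scripts to look and compute and a tool call to move; the robot and the scene stay as the last step left them, time stands still between calls to the robot, and variables do not carry over. Pictures are saved under pics/ and viewed, about 8 in all and at most 12, crops included, and the job is handed in when it is done.

Besides the shell and the picture viewer there is one more tool, called after ">>>" by a JSON object that holds its "fn" and its "kwargs". jog_arm: Moves the arm, as the interface text tells. Its arguments: {"type":"object","properties":{"moves":{"type":"array"},"grip_force":{"type":"number"}},"required":["moves"]}

```bash
mkdir -p pics; cat > h.py <<'E'
import numpy as np, cv2
from scipy.spatial.transform import Rotation as R
from cell import arm, imaging, job
def cam(n, st=None):
    p=imaging.camera_params(n); K=np.array([[p['fx'],0,p['cx']],[0,p['fy'],p['cy']],[0,0,1]])
    if n=='wrist':
        T=np.eye(4); T[:3,:3]=R.from_rotvec(st['ee_rot']).as_matrix(); T[:3,3]=st['position']
        T=T@np.array(p['hand_eye']); return K,T[:3,:3],T[:3,3]
    Rm=R.from_rotvec(p['rvec']).as_matrix(); return K,Rm.T,-Rm.T@np.array(p['tvec'])
def onplane(c,uv,z):
    K,Rw,o=c; d=(Rw@np.linalg.inv(K)@np.c_[np.atleast_2d(uv).astype(float),np.ones(len(np.atleast_2d(uv)))].T).T
    return o+d*((z-o[2])/d[:,2])[:,None]
def proj(c,P):
    K,Rw,o=c; q=(np.atleast_2d(P)-o)@Rw@K.T; return q[:,:2]/q[:,2:]
def snap(n,f):
    st=arm.observe(); im=imaging.get_image(n); cv2.imwrite(f,im[:,:,::-1]); return im,cam(n,st),st
E
python3 - <<'E'
from h import *
s=arm.observe(); print(s)
for n in('top','scene'):
    im,c,_=snap(n,f'pics/{n}0.png'); print(n,c[2],c[1][:,2],c[0][0,0])
print(imaging.camera_params('wrist'))
E
```

```text
{'clock': 0.0, 'joints': array([-1.3625964 ,  0.43524392,  0.02496609,  1.57409807, -0.01159724,
        1.13401905, -0.07505423]), 'dq': array([ 0.00140864, -0.00180427,  0.00236949,  0.00035989, -0.00180052,
       -0.00181573,  0.00018354]), 'joint_efforts': array([-9.75532712e-04, -6.67847729e+01,  9.84297283e-01, -3.14459002e+01,
       -6.05623866e-02,  4.30508377e-02,  1.81289406e-04]), 'position': array([0.19103654, 0.59456857, 0.2429315 ]), 'ee_rot': array([-4.86250187e-01, -3.10362649e+00,  2.54466704e-03]), 'force': array([-0.26159259, -0.50951674, -0.35336124]), 'ft_torque': array([ 0.03232152,  0.01879363, -0.05718189]), 'width': 0.999156444354873}
top [ 0.33439975 -0.03040565  1.39550774] [ 0.10044801 -0.01732199 -0.99479151] 504.2003088929755
scene [-0.14539236 -0.6429556   0.6058125 ] [ 0.62936739  0.5882702  -0.50777443] 408.33082971818584
{'fx': 277.18724329415227, 'fy': 277.18724329415227, 'cx': 321.86707177472624, 'cy': 200.7363691983371, 'hand_eye': array([[-3.91336036e-04, -9.62278392e-01, -2.72066432e-01,
         7.39197619e-02],
       [ 9.99999839e-01, -4.88293061e-04,  2.88671735e-04,
        -9.11046526e-04],
       [-4.10630723e-04, -2.72066275e-01,  9.62278428e-01,
        -1.41025748e-01],
       [ 0.00000000e+00,  0.00000000e+00,  0.00000000e+00,
         1.00000000e+00]])}
```

View pics/top0.png

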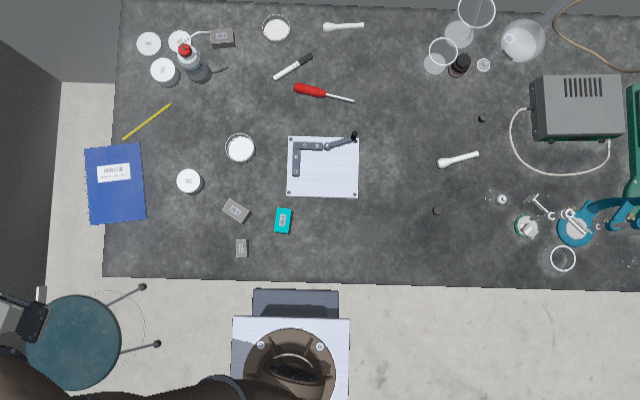

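View pics/scene0.png

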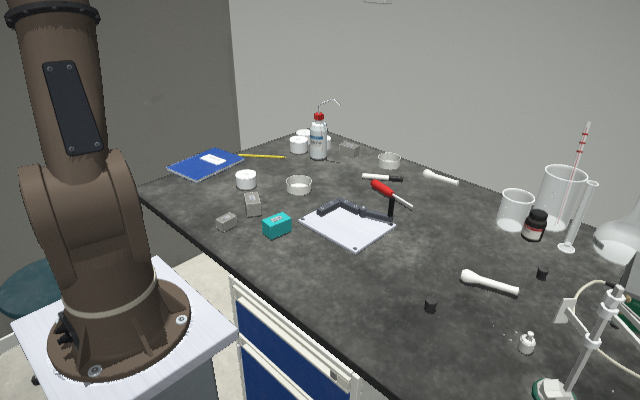

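The top view shows the target prism (grey, the larger) at about (236,210), with a smaller grey decoy at (241,248) and the turquoise one at (283,220). The fixture is at (323,167) with the keeper open and its knob near (354,136). The tin and dish are around (189,181) and (240,148). Next I'll measure from the top view.

```bash
python3 - <<'E'
from h import *
im=cv2.imread('pics/top0.png'); c=cam('top')
print('prism',onplane(c,(236,210),.04), 'tin',onplane(c,(189,181),.04),'dish',onplane(c,(240,148),.03),'tq',onplane(c,(283,220),.04),'small',onplane(c,(241,248),.03))
g=cv2.cvtColor(im,cv2.COLOR_BGR2HSV)
m=((g[...,2]>170)&(g[...,1]<60)).astype(np.uint8); m[:125]=0;m[205:]=0;m[:,:275]=0;m[:,370:]=0
cs,_=cv2.findContours(m,0,2); k=max(cs,key=cv2.contourArea); r=cv2.minAreaRect(k); b=cv2.boxPoints(r)
P=onplane(c,b,.01); print(b,P,P.mean(0)); print(np.linalg.norm(P-np.roll(P,1,0),axis=1))
print('knob',onplane(c,(354,134),.085),'piv',onplane(c,(326,148),.033))
s=arm.observe(); Rm=R.from_rotvec(s['ee_rot']).as_matrix(); print(Rm)
cv2.imwrite('pics/c0.png',cv2.resize(im[120:270,170:370],(800,600),interpolation=cv2.INTER_CUBIC))
E
```

```text
prism [[0.43446086 0.15609425 0.04      ]] tin [[0.50895977 0.28599263 0.04      ]] dish [[0.60585441 0.15417068 0.03      ]] tq [[0.41141786 0.0289985  0.04      ]] small [[0.33327217 0.13949084 0.03      ]]
[[285.6268  195.45096]
 [287.78732 134.9567 ]
 [359.26755 137.50955]
 [357.10703 198.00381]] [[ 0.48113386  0.02547944  0.01      ]
 [ 0.651255    0.0253966   0.01      ]
 [ 0.65076893 -0.1748231   0.01      ]
 [ 0.4802459  -0.17230604  0.01      ]] [ 0.56585092 -0.07406327  0.01      ]
[0.19778747 0.17012116 0.20022029 0.1705416 ]
knob [[ 0.64263574 -0.15282623  0.085     ]] piv [[ 0.61312021 -0.08155024  0.033     ]]
[[-9.52075716e-01  3.05862277e-01 -3.15651753e-04]
 [ 3.05862414e-01  9.52074709e-01 -1.39005315e-03]
 [-1.24640769e-04 -1.41998185e-03 -9.99998984e-01]]
```

View pics/c0.png

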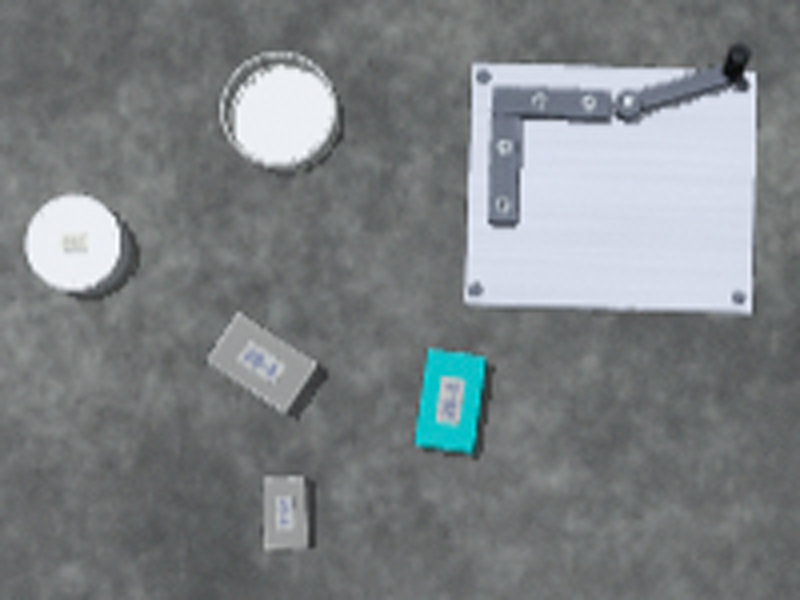

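The crop shows clean prism corners at about (238,313), (318,362), (288,412) and (207,360). The fixture is nearly unrotated, with the inside corner at (523,120) and the keeper open towards the upper right.

```bash
cat >> h.py <<'E'
def go(p,ang):
    "shift cm / turn about tool z to have TCP at p, tool y at world angle ang, pointing down"
    s=arm.observe(); Rm=R.from_rotvec(s['ee_rot']).as_matrix()
    T=np.array([[-np.sin(ang),np.cos(ang),0],[np.cos(ang),np.sin(ang),0],[0,0,-1]]); 
    print('xyz',np.round(Rm.T@(np.array(p)-s['position'])*100,2),'ang',np.round(R.from_matrix(Rm.T@T).as_rotvec(),3))
E
python3 - <<'E'
from h import *
c=cam('top'); q=np.array([(238,313),(318,362),(288,412),(207,360)])/4+[170,120]-.375
P=onplane(c,q,.04); print(P,P.mean(0),np.linalg.norm(P-np.roll(P,1,0),axis=1)); d=P[0]-P[1]; print(np.arctan2(d[1],d[0])-np.pi/2)
go([P[:,0].mean(),P[:,1].mean(),.20],np.arctan2(d[1],d[0])-np.pi/2)
E
```

```text
[[0.46661372 0.17601566 0.04      ]
 [0.4352096  0.1209032  0.04      ]
 [0.40100252 0.13954087 0.04      ]
 [0.43426186 0.19529555 0.04      ]] [0.43427192 0.15793882 0.04      ] [0.03766108 0.06343187 0.03895494 0.06492125]
-0.517931749269052
xyz [-36.51 -34.13   4.36] ang [-1.000e-03  1.000e-03  1.778e+00]
```

>>> {"fn": "jog_arm", "kwargs": {"moves": [{"fingers": -1,"xyz": [-9,-8.5,1],"angular": [0,0,0.18]},{"fingers": -1,"xyz": [-14,-13,2],"angular": [0,0,0.36]},{"fingers": -1,"xyz": [-19,-18,3],"angular": [0,0,0.54]},{"fingers": -1,"xyz": [-23,-22,4],"angular": [0,0,0.72]},{"fingers": -1,"xyz": [-27,-26,4.4],"angular": [0,0,0.9]},{"fingers": -1,"xyz": [-31,-29,4.4],"angular": [0,0,1.08]},{"fingers": -1,"xyz": [-34,-32,4.4],"angular": [0,0,1.26]},{"fingers": -1,"xyz": [-36.5,-34.1,4.4],"angular": [0,0,1.44]},{"fingers": -1,"xyz": [-36.5,-34.1,4.4],"angular": [0,0,1.62]},{"fingers": -1,"xyz": [-36.5,-34.1,4.4],"angular": [0,0,1.778]},{"fingers": -1,"xyz": [-36.5,-34.1,4.4],"angular": [0,0,1.778]},{"fingers": -1,"xyz": [-36.5,-34.1,4.4],"angular": [0,0,1.778]}], "grip_force": 25}}

```text
clock: 1.6
position: [0.4341, 0.1589, 0.1996]
ee_rot: [-2.713, -1.584, 0.0]
force: [-0.9, 0.5, -0.4]
width: 0.998
```

```bash
python3 - <<'E'
from h import *
im,c,s=snap('wrist','pics/w1.png'); print(s['clock'],s['position'],s['joints'])
go([.4343,.1579,.20],-.518)
print(proj(c,[.4343,.1579,.04]))
E
```

```text
1.6 [0.43414256 0.15894684 0.19963018] [-0.92491259  0.22926718  0.55466539  2.04609314 -0.15271857  0.9056101
 -0.80132717]
xyz [-0.09  0.06 -0.03] ang [-0.     0.     0.003]
[[322.93186976 190.51813222]]
```

View pics/w1.png

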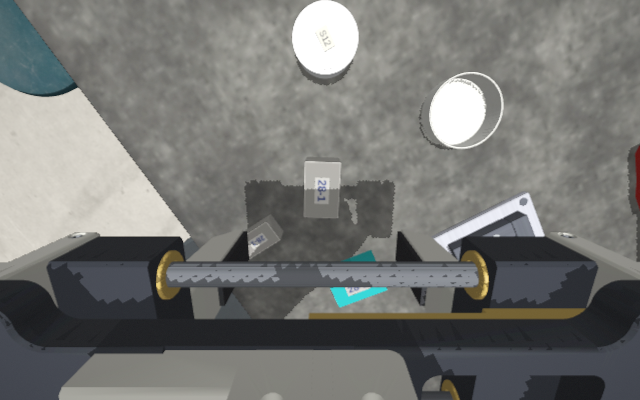

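The wrist view shows the prism's top face centred at (322,190), as predicted, and square to the jaws. I'll descend and grip high so the fingers clear the fences.

>>> {"fn": "jog_arm", "kwargs": {"moves": [{"fingers": -1,"xyz": [-0.1,0.1,5],"angular": [0,0,0]},{"fingers": -1,"xyz": [-0.1,0.1,9],"angular": [0,0,0]},{"fingers": -1,"xyz": [-0.1,0.1,13],"angular": [0,0,0]},{"fingers": -1,"xyz": [-0.1,0.1,16.05],"angular": [0,0,0]},{"fingers": -1,"xyz": [-0.1,0.1,16.05],"angular": [0,0,0]},{"fingers": 1,"xyz": [-0.1,0.1,16.05],"angular": [0,0,0]},{"fingers": 1,"xyz": [-0.1,0.1,16.05],"angular": [0,0,0]},{"fingers": 1,"xyz": [-0.1,0.1,16.05],"angular": [0,0,0]},{"fingers": 1,"xyz": [-0.1,0.1,16.05],"angular": [0,0,0]},{"fingers": 1,"xyz": [-0.1,0.1,16.05],"angular": [0,0,0]},{"fingers": 1,"xyz": [-0.1,0.1,16.05],"angular": [0,0,0]}], "grip_force": 25}}

```text
clock: 3.02
position: [0.4343, 0.1575, 0.0393]
ee_rot: [-2.716, -1.578, 0.001]
force: [-1.8, 0.2, 3.3]
width: 0.433
```

```bash
python3 - <<'E'
from h import *
s=arm.observe(); print(s['clock'],s['position'],s['force'],s['width'])
E
```

```text
3.025 [0.43433566 0.15750678 0.03926898] [-1.83150247  0.17748077  3.25616683] 0.43274391561900794
```

```bash
python3 - <<'E'
from h import *
go([.575,-.060,.20],0)
E
```

```text
xyz [-11.94  22.98 -16.09] ang [-0.001  0.    -0.518]
```

>>> {"fn": "jog_arm", "kwargs": {"moves": [{"fingers": 1,"xyz": [0,0,-4],"angular": [0,0,0]},{"fingers": 1,"xyz": [0,0,-8],"angular": [0,0,0]},{"fingers": 1,"xyz": [0,0,-12],"angular": [0,0,0]},{"fingers": 1,"xyz": [0,0,-16],"angular": [0,0,0]},{"fingers": 1,"xyz": [0,0,-16],"angular": [0,0,0]}]}}

```text
clock: 3.65
position: [0.4361, 0.158, 0.2014]
ee_rot: [-2.716, -1.578, -0.008]
force: [0.1, 0.6, -3.3]
width: 0.434
```

>>> {"fn": "jog_arm", "kwargs": {"moves": [{"fingers": 1,"xyz": [-2.4,4.6,0],"angular": [0,0,-0.1]},{"fingers": 1,"xyz": [-4.8,9.2,0],"angular": [0,0,-0.2]},{"fingers": 1,"xyz": [-7.2,13.8,0],"angular": [0,0,-0.31]},{"fingers": 1,"xyz": [-9.6,18.4,0],"angular": [0,0,-0.42]},{"fingers": 1,"xyz": [-11.9,23,0],"angular": [0,0,-0.52]},{"fingers": 1,"xyz": [-11.9,23,0],"angular": [0,0,-0.52]},{"fingers": 1,"xyz": [-11.9,23,0],"angular": [0,0,-0.52]}]}}

```text
clock: 4.53
position: [0.5746, -0.0596, 0.1975]
ee_rot: [-2.219, -2.22, 0.003]
force: [0.2, 0.7, -1.7]
width: 0.435
```

```bash
python3 - <<'E'
from h import *
im,c,s=snap('wrist','pics/w2.png'); print(s['clock'],s['position'],s['ee_rot'],s['force'])
for y in (0,):
  print(proj(c,[[.611,-.009,.01],[.611,-.009,.028],[.611,-.071,.028],[.536,-.009,.028],[.651,.026,.01],[.481,.026,.01]]))
cv2.imwrite('pics/w2c.png',cv2.resize(im[:,:,::-1],(800,500),interpolation=cv2.INTER_CUBIC))
E
```

```text
4.525 [ 0.57457326 -0.05959027  0.19753092] [-2.21904743 -2.22047835  0.00272879] [ 0.23900383  0.69740538 -1.66889783]
[[354.47314915 142.23858649]
 [356.27135321 143.36090353]
 [354.45606218 197.78851973]
 [288.09006621 143.32663119]
 [390.96877663 110.59635595]
 [240.30915045 110.57695287]]
```

View pics/w2c.png

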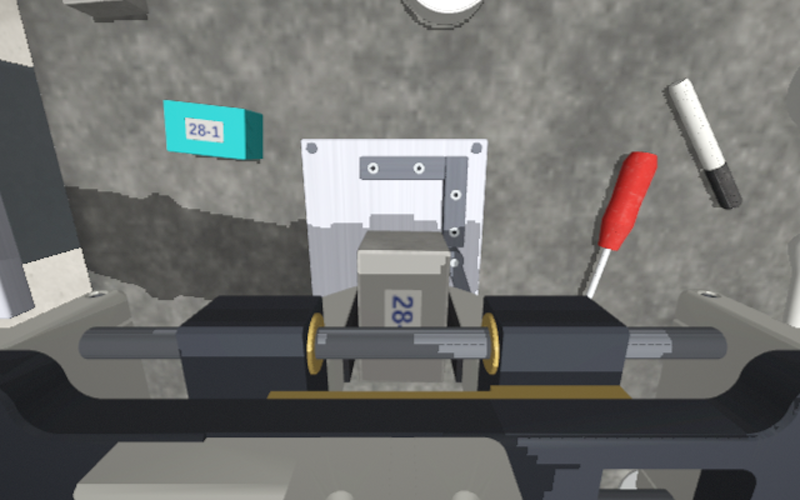

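The wrist view puts the fixture's inside corner at pixel (354,143) and the plate's far corners at (242,111) and (390,111). All are within 2 px of prediction, so the pose is about right. Next I'll measure the yaw with a line fit.

```bash
python3 - <<'E'
from h import *
im=cv2.imread('pics/w2.png',0).astype(float); s=arm.observe(); c=cam('wrist',s)
def sub(v):  # strongest step position
    g=np.abs(np.diff(v)); i=g.argmax(); w=g[max(0,i-1):i+2]; return (w*(np.arange(max(0,i-1),max(0,i-1)+len(w))+.5)).sum()/w.sum()
def rep(n,px,z):
    P=onplane(c,px,z)[:,:2]; vx,vy,x0,y0=cv2.fitLine(P.astype(np.float32),cv2.DIST_HUBER,0,.01,.001).ravel(); print(n,'ang deg',np.degrees(np.arctan2(vy,vx)),'through',x0,y0)
rep('plate +y edge (y=.026 for corner y -.009)',[(u,100+sub(im[100:118,u])) for u in range(250,380,3)],.01)
rep('end fence top inner edge',[(u,136+sub(im[136:152,u])) for u in range(293,346,2)],.028)
rep('side fence top inner edge',[(346+sub(im[v,346:364]),v) for v in range(150,180,2)],.028)
rep('end fence top outer edge',[(u,117+sub(im[117:133,u])) for u in range(293,370,2)],.028)
go([.591,-.0415,.05],0)
E
```

```text
plate +y edge (y=.026 for corner y -.009) ang deg 0.102680944 through 0.57388765 0.026741674
end fence top inner edge ang deg 0.13407513 through 0.5700311 -0.008219205
side fence top inner edge ang deg 89.7994 through 0.6082223 -0.028446127
end fence top outer edge ang deg 0.1069053 through 0.58648884 0.011928536
xyz [ 1.71  1.68 14.78] ang [-0.002 -0.001  0.002]
```

>>> {"fn": "jog_arm", "kwargs": {"moves": [{"fingers": 1,"xyz": [1.35,0.95,3],"angular": [0,0,0.002]},{"fingers": 1,"xyz": [1.35,0.95,6],"angular": [0,0,0.002]},{"fingers": 1,"xyz": [1.35,0.95,9],"angular": [0,0,0.002]},{"fingers": 1,"xyz": [1.35,0.95,12],"angular": [0,0,0.002]},{"fingers": 1,"xyz": [1.35,0.95,14],"angular": [0,0,0.002]},{"fingers": 1,"xyz": [1.35,0.95,14],"angular": [0,0,0.002]},{"fingers": 1,"xyz": [1.35,0.95,14],"angular": [0,0,0.002]}]}}

```text
clock: 5.45
position: [0.5853, -0.0455, 0.0599]
ee_rot: [2.22, 2.222, 0.001]
force: [-0.0, -0.3, -1.6]
width: 0.435
```

```bash
python3 - <<'E'
from h import *
s=arm.observe(); print(s['position'],s['force'],s['ft_torque']); go([.584,-.046,.0495],0)
E
```

```text
[ 0.58530734 -0.04552418  0.05990755] [-0.03632747 -0.30924479 -1.6032371 ] [-0.13013933  0.04510376  0.02599577]
xyz [-0.05 -0.13  1.04] ang [ 0.001 -0.     0.001]
```

>>> {"fn": "jog_arm", "kwargs": {"moves": [{"fingers": 1,"xyz": [0,0,0.5],"angular": [0,0,0]},{"fingers": 1,"xyz": [0,0,0.9],"angular": [0,0,0]},{"fingers": 1,"xyz": [0,0,1.05],"angular": [0,0,0]},{"fingers": 1,"xyz": [0,0,1.05],"angular": [0,0,0]}]}}

```text
clock: 5.95
position: [0.5851, -0.0463, 0.0494]
ee_rot: [-2.221, -2.221, -0.001]
force: [-1.9, 0.4, 5.6]
width: 0.436
```

>>> {"fn": "jog_arm", "kwargs": {"moves": [{"fingers": 1,"xyz": [0,0.2,0],"angular": [0,0,0]},{"fingers": 1,"xyz": [0,0.4,0],"angular": [0,0,0]},{"fingers": 1,"xyz": [0,0.4,0],"angular": [0,0,0]}]}}

```text
clock: 6.32
position: [0.5854, -0.0463, 0.0493]
ee_rot: [-2.218, -2.216, 0.005]
force: [-16.0, 0.8, 21.0]
width: 0.433
```

>>> {"fn": "jog_arm", "kwargs": {"moves": [{"fingers": 1,"xyz": [0,-0.4,-0.1],"angular": [0,0,0]},{"fingers": 1,"xyz": [0.2,-0.4,-0.1],"angular": [0,0,0]},{"fingers": 1,"xyz": [0.4,-0.4,-0.1],"angular": [0,0,0]},{"fingers": 1,"xyz": [0.4,-0.4,-0.1],"angular": [0,0,0]}]}}

```text
clock: 6.82
position: [0.5854, -0.0427, 0.0497]
ee_rot: [2.221, 2.221, -0.0]
force: [0.2, -2.0, -1.3]
width: 0.435
```

```bash
python3 - <<'E'
from h import *
im,c,s=snap('wrist','pics/w3.png'); print(s['clock'],s['position'],s['ee_rot'],s['force'],s['width'])
cv2.imwrite('pics/w3c.png',cv2.resize(im[60:310,200:520,::-1],(768,600),interpolation=cv2.INTER_CUBIC))
E
```

```text
6.825 [ 0.58543213 -0.04274842  0.04973112] [ 2.22107255e+00  2.22065438e+00 -1.90736608e-04] [ 0.20023001 -2.01970953 -1.3450665 ] 0.434602550190824
```

View pics/w3c.png

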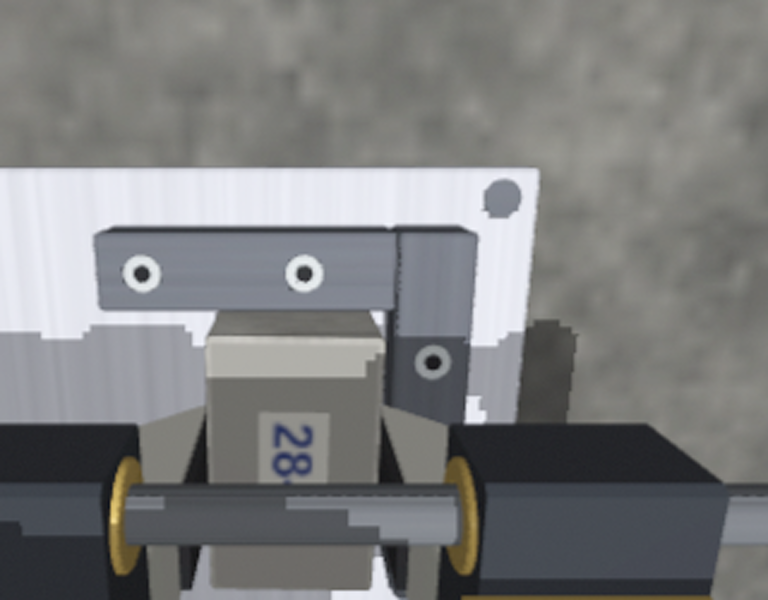

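The view shows a gap of about 2–3 mm between the prism's right side and the side fence (378 against 388 in the crop). So the earlier resistance was plate friction, not the fence. I'll push again with the prism barely lifted.

>>> {"fn": "jog_arm", "kwargs": {"moves": [{"fingers": 1,"xyz": [0,0.15,0],"angular": [0,0,0]},{"fingers": 1,"xyz": [0,0.3,0],"angular": [0,0,0]},{"fingers": 1,"xyz": [0,0.4,0],"angular": [0,0,0]},{"fingers": 1,"xyz": [0,0.4,0],"angular": [0,0,0]}]}}

```text
clock: 7.38
position: [0.589, -0.0426, 0.0496]
ee_rot: [-2.222, -2.221, 0.001]
force: [-2.4, -3.9, -3.3]
width: 0.434
```

>>> {"fn": "jog_arm", "kwargs": {"moves": [{"fingers": 1,"xyz": [0.1,0.1,0],"angular": [0,0,0]},{"fingers": 1,"xyz": [0.2,0.1,0],"angular": [0,0,0]},{"fingers": 1,"xyz": [0.2,0.1,0],"angular": [0,0,0]}]}}

```text
clock: 7.75
position: [0.5891, -0.0425, 0.0496]
ee_rot: [2.223, 2.22, -0.004]
force: [-5.2, -8.6, -1.2]
width: 0.429
```

>>> {"fn": "jog_arm", "kwargs": {"moves": [{"fingers": 1,"xyz": [0,0.15,0],"angular": [0,0,0]},{"fingers": 1,"xyz": [0,0.2,0.05],"angular": [0,0,0]},{"fingers": 1,"xyz": [0,0.2,0.1],"angular": [0,0,0]},{"fingers": 1,"xyz": [0,0.2,0.1],"angular": [0,0,0]}]}}

```text
clock: 8.25
position: [0.5895, -0.0427, 0.0494]
ee_rot: [-2.222, -2.218, 0.006]
force: [-13.9, -8.4, 15.3]
width: 0.433
```

>>> {"fn": "jog_arm", "kwargs": {"moves": [{"fingers": -0.2,"xyz": [-0.2,-0.2,-0.1],"angular": [0,0,0]},{"fingers": -0.4,"xyz": [-0.2,-0.3,-0.1],"angular": [0,0,0]},{"fingers": -0.4,"xyz": [-0.2,-0.3,-0.1],"angular": [0,0,0]},{"fingers": -0.4,"xyz": [-0.2,-0.3,-0.1],"angular": [0,0,0]}]}}

```text
clock: 8.75
position: [0.5895, -0.0419, 0.0497]
ee_rot: [2.221, 2.222, 0.001]
force: [0.1, 0.1, -0.4]
width: 0.696
```

>>> {"fn": "jog_arm", "kwargs": {"moves": [{"fingers": -0.4,"xyz": [0,0,-3],"angular": [0,0,0]},{"fingers": -0.4,"xyz": [0,0,-7],"angular": [0,0,0]},{"fingers": -0.4,"xyz": [-1,0,-11],"angular": [0,0,0]},{"fingers": -1,"xyz": [-2,0,-15],"angular": [0,0,0]},{"fingers": -1,"xyz": [-2,0,-15],"angular": [0,0,0]},{"fingers": -1,"xyz": [-2,0,-15],"angular": [0,0,0]}]}}

```text
clock: 9.5
position: [0.5888, -0.0618, 0.1992]
ee_rot: [-2.221, -2.221, -0.0]
force: [0.0, 0.6, -0.3]
width: 0.972
```

```bash
python3 - <<'E'
from h import *
im,c,s=snap('wrist','pics/w4.png'); print(s['clock'],s['position'],s['ee_rot'],s['force'],s['width'])
cv2.imwrite('pics/w4c.png',cv2.resize(im[90:290,230:470,::-1],(720,600),interpolation=cv2.INTER_CUBIC))
print(proj(c,[[.609,-.0085,.028],[.609,-.0085,.05],[.569,-.0085,.05],[.569,-.0735,.05],[.609,-.0735,.05]]))
E
```

```text
9.5 [ 0.58884896 -0.06182063  0.19919514] [-2.22057521e+00 -2.22132424e+00 -9.69041677e-05] [ 0.03753421  0.57891437 -0.33826227] 0.9715810233556202
[[341.01622447 140.7258042 ]
 [342.4216136  142.08049734]
 [303.46339703 142.08023885]
 [304.54137272 202.8715847 ]
 [341.22426891 202.87892635]]
```

View pics/w4c.png

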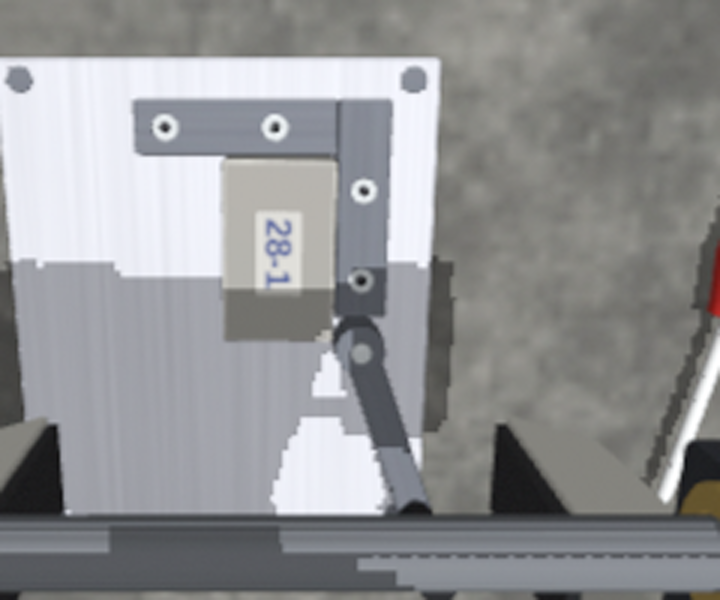

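The crop shows the prism flush in the corner. Its top-face corners at about (222,158), (336,158) and (224,341) match the home projection to within 1 px. The keeper is open with its knob beyond (415,510). Next I'll put numbers on flushness and plan the knob arc.

```bash
cat > arc.py <<'E'
from h import *
piv=np.array([.619,-.0825])
def tgt(a,r=.075): return piv+r*np.array([-np.cos(a),-np.sin(a)]), a-np.pi/2
def rows(angs,a0):
    "shifts in the tool frame at a0 (tool nominally on the arc at a0)"
    p0,t0=tgt(a0); X=np.array([-np.sin(t0),np.cos(t0)]); Y=np.array([np.cos(t0),np.sin(t0)])
    for a in angs:
        p,t=tgt(a); d=p-p0; print([round(100*d@X,2),round(100*d@Y,2)],'turn',round(-(t-t0),3))
E
python3 - <<'E'
from arc import *
im=cv2.imread('pics/w4.png',0).astype(float); c=cam('wrist',arm.observe())
def sub(v):
    g=np.abs(np.diff(v)); i=g.argmax(); a=max(0,i-1); w=g[a:i+2]; return (w*(np.arange(a,a+len(w))+.5)).sum()/w.sum()
def rep(n,px):
    P=onplane(c,px,.05)[:,:2]; vx,vy,x0,y0=cv2.fitLine(P.astype(np.float32),cv2.DIST_HUBER,0,.01,.001).ravel(); print(n,np.degrees(np.arctan2(vy,vx)),x0,y0)
rep('prism -x edge',[(298+sub(im[v,298:311]),v) for v in range(147,178,2)])
rep('prism -y edge',[(u,198+sub(im[198:210,u])) for u in range(308,335,2)])
rep('prism +x edge',[(337+sub(im[v,337:346]),v) for v in range(147,178,2)])
p,t=tgt(1.89); print(p,t); go([*p,.17],t)
rows(np.arange(1.73,-.01,-.15),1.89)
E
```

```text
prism -x edge -89.45227 0.5680173 -0.03177126
prism -y edge -0.96726424 0.5891125 -0.07380225
prism +x edge 88.99009 0.6076503 -0.029441679
[ 0.64253579 -0.15371142] 0.31920367320510334
xyz [-9.21  5.4   2.85] ang [-0.001 -0.001 -0.319]
[np.float64(0.1), np.float64(-1.19)] turn 0.16
[np.float64(0.36), np.float64(-2.29)] turn 0.31
[np.float64(0.78), np.float64(-3.33)] turn 0.46
[np.float64(1.35), np.float64(-4.3)] turn 0.61
[np.float64(2.06), np.float64(-5.17)] turn 0.76
[np.float64(2.9), np.float64(-5.92)] turn 0.91
[np.float64(3.83), np.float64(-6.54)] turn 1.06
[np.float64(4.85), np.float64(-7.02)] turn 1.21
[np.float64(5.93), np.float64(-7.33)] turn 1.36
[np.float64(7.04), np.float64(-7.49)] turn 1.51
[np.float64(8.17), np.float64(-7.47)] turn 1.66
[np.float64(9.28), np.float64(-7.29)] turn 1.81
```

Contact forces and edges put the prism home to within about 1 mm. The yaw readings scatter over ±1°, so I'll add a gentle squaring nudge with closed fingers on the -x face.

>>> {"fn": "jog_arm", "kwargs": {"moves": [{"fingers": 1,"xyz": [1,-3,3],"angular": [0,0,0]},{"fingers": 1,"xyz": [2.1,-5.4,6],"angular": [0,0,0]},{"fingers": 1,"xyz": [2.1,-5.4,8],"angular": [0,0,0]},{"fingers": 1,"xyz": [2.1,-5.4,10],"angular": [0,0,0]},{"fingers": 1,"xyz": [2.1,-5.4,10],"angular": [0,0,0]},{"fingers": 1,"xyz": [2.1,-5.4,10],"angular": [0,0,0]},{"fingers": 1,"xyz": [2.1,-5.4,13],"angular": [0,0,0]},{"fingers": 1,"xyz": [2.1,-5.4,16.4],"angular": [0,0,0]},{"fingers": 1,"xyz": [2.1,-5.4,16.4],"angular": [0,0,0]},{"fingers": 1,"xyz": [2.1,-5.4,16.4],"angular": [0,0,0]}], "grip_force": 10}}

```text
clock: 10.8
position: [0.5359, -0.0416, 0.037]
ee_rot: [2.221, 2.22, 0.001]
force: [-0.2, 0.3, -0.5]
width: 0.009
```

>>> {"fn": "jog_arm", "kwargs": {"moves": [{"fingers": 1,"xyz": [0,0.3,0],"angular": [0,0,0]},{"fingers": 1,"xyz": [0,0.6,0],"angular": [0,0,0]},{"fingers": 1,"xyz": [0,0.9,0],"angular": [0,0,0]},{"fingers": 1,"xyz": [0,1.1,0],"angular": [0,0,0]},{"fingers": 1,"xyz": [0,1.1,0],"angular": [0,0,0]}]}}

```text
clock: 11.42
position: [0.5462, -0.0414, 0.0357]
ee_rot: [2.221, 2.221, 0.0]
force: [-0.2, -0.5, 0.4]
width: 0.004
```

>>> {"fn": "jog_arm", "kwargs": {"moves": [{"fingers": 1,"xyz": [0,0.15,0],"angular": [0,0,0]},{"fingers": 1,"xyz": [0,0.3,0],"angular": [0,0,0]},{"fingers": 1,"xyz": [0,0.4,0],"angular": [0,0,0]},{"fingers": 1,"xyz": [0,0.4,0],"angular": [0,0,0]}]}}

```text
clock: 11.92
position: [0.5502, -0.0414, 0.0357]
ee_rot: [2.221, 2.221, 0.0]
force: [-0.4, 0.6, -0.2]
width: 0.012
```

>>> {"fn": "jog_arm", "kwargs": {"moves": [{"fingers": 1,"xyz": [0,0.15,0],"angular": [0,0,0]},{"fingers": 1,"xyz": [0,0.3,0],"angular": [0,0,0]},{"fingers": 1,"xyz": [0,0.4,0],"angular": [0,0,0]},{"fingers": 1,"xyz": [0,0.4,0],"angular": [0,0,0]}]}}

```text
clock: 12.42
position: [0.553, -0.0415, 0.0356]
ee_rot: [-2.221, -2.22, 0.002]
force: [-5.0, 0.4, 5.1]
width: 0.005
```

>>> {"fn": "jog_arm", "kwargs": {"moves": [{"fingers": 1,"xyz": [0,0.15,0],"angular": [0,0,0]},{"fingers": 1,"xyz": [0,0.3,0],"angular": [0,0,0]},{"fingers": 1,"xyz": [0,0.3,0],"angular": [0,0,0]}]}}

```text
clock: 12.8
position: [0.5532, -0.0416, 0.0355]
ee_rot: [-2.219, -2.216, 0.006]
force: [-15.0, -0.8, 15.4]
width: 0.007
```

>>> {"fn": "jog_arm", "kwargs": {"moves": [{"fingers": 1,"xyz": [0,-1.5,0],"angular": [0,0,0]},{"fingers": 1,"xyz": [0,-2,-4],"angular": [0,0,0]},{"fingers": 1,"xyz": [0,-2,-8],"angular": [0,0,0]},{"fingers": 1,"xyz": [-3,0,-8],"angular": [0,0,0]},{"fingers": 1,"xyz": [-5.5,2.3,-8],"angular": [0,0,0]},{"fingers": 1,"xyz": [-5.5,2.3,-8],"angular": [0,0,0]},{"fingers": 1,"xyz": [-5.5,2.3,-5],"angular": [0,0,0]},{"fingers": 1,"xyz": [-5.5,2.3,-2],"angular": [0,0,0]},{"fingers": 1,"xyz": [-5.5,2.3,0],"angular": [0,0,0]},{"fingers": 1,"xyz": [-5.5,2.3,0],"angular": [0,0,0]},{"fingers": 1,"xyz": [-5.1,2.3,0],"angular": [0,0,0]},{"fingers": 1,"xyz": [-4.7,2.3,0],"angular": [0,0,0]}]}}

```text
clock: 14.3
position: [0.5807, -0.0879, 0.0367]
ee_rot: [2.22, 2.221, 0.002]
force: [0.4, 0.6, -0.6]
width: 0.004
```

>>> {"fn": "jog_arm", "kwargs": {"moves": [{"fingers": 1,"xyz": [0.15,0,0],"angular": [0,0,0]},{"fingers": 1,"xyz": [0.3,0,0],"angular": [0,0,0]},{"fingers": 1,"xyz": [0.5,0,0],"angular": [0,0,0]},{"fingers": 1,"xyz": [0.5,0,0],"angular": [0,0,0]}]}}

```text
clock: 14.8
position: [0.5803, -0.0846, 0.0361]
ee_rot: [2.222, 2.219, -0.001]
force: [-0.0, -4.7, 3.3]
width: 0.007
```

>>> {"fn": "jog_arm", "kwargs": {"moves": [{"fingers": 1,"xyz": [0.2,0,0],"angular": [0,0,0]},{"fingers": 1,"xyz": [0.2,0,0],"angular": [0,0,0]}]}}

```text
clock: 15.05
position: [0.5802, -0.0845, 0.0362]
ee_rot: [2.222, 2.216, -0.002]
force: [-1.5, -9.3, 2.3]
width: 0.004
```

>>> {"fn": "jog_arm", "kwargs": {"moves": [{"fingers": 1,"xyz": [-0.5,0,0],"angular": [0,0,0]},{"fingers": 1,"xyz": [-1,0,0],"angular": [0,0,0]},{"fingers": 1,"xyz": [-1,0,-5],"angular": [0,0,0]},{"fingers": 1,"xyz": [-1,0,-10],"angular": [0,0,0]},{"fingers": 0,"xyz": [-1,0,-13.5],"angular": [0,0,0]},{"fingers": 0,"xyz": [-3.5,3,-13.5],"angular": [0,0,-0.16]},{"fingers": 0,"xyz": [-7.1,6.2,-13.5],"angular": [0,0,-0.32]},{"fingers": 0,"xyz": [-7.1,6.2,-13.5],"angular": [0,0,-0.32]},{"fingers": 0,"xyz": [-7.1,6.2,-13.5],"angular": [0,0,-0.32]}]}}

```text
clock: 16.18
position: [0.6416, -0.1519, 0.1702]
ee_rot: [-1.84, -2.545, -0.0]
force: [0.8, 0.9, -0.0]
width: 0.477
```

```bash
python3 - <<'E'
from arc import *
im,c,s=snap('wrist','pics/w5.png'); print(s['clock'],s['position'],s['ee_rot'],s['width'])
p,t=tgt(1.89); go([*p,.068],t); print(proj(c,[[*p,.085],[*piv,.033],[.609,-.0085,.05],[.569,-.0735,.05]]))
t2,ct,_=snap('top','pics/t5.png')
cv2.imwrite('pics/w5c.png',np.vstack([cv2.resize(im[60:310,160:480,::-1],(640,500)),]))
E
```

```text
16.175 [ 0.64160537 -0.15186778  0.17016098] [-1.83965866e+00 -2.54469087e+00 -3.29796943e-04] 0.47744766379356646
xyz [-0.28  0.02 10.23] ang [-0.001 -0.002  0.001]
[[323.46458646 213.3092389 ]
 [323.28536397 122.63299131]
 [339.8528935   31.34459177]
 [272.86014747  94.16938493]]
```

View pics/w5c.png

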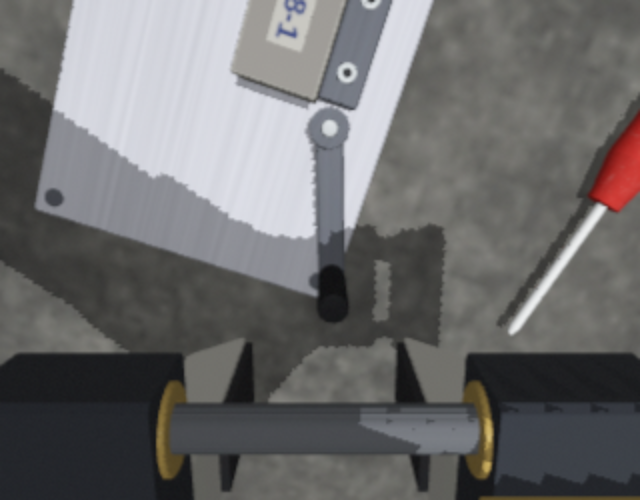

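The knob top is at pixel (326,214) and the pivot at (324.5,124), both within 3 px (about 1 mm) of prediction. The prism looks flush and the path down is clear, so I'll descend and grip the knob.

>>> {"fn": "jog_arm", "kwargs": {"moves": [{"fingers": 0,"xyz": [-0.2,0.1,4],"angular": [0,0,0]},{"fingers": 0,"xyz": [-0.2,0.1,8],"angular": [0,0,0]},{"fingers": 0,"xyz": [-0.2,0.1,10.2],"angular": [0,0,0]},{"fingers": 0,"xyz": [-0.2,0.1,10.2],"angular": [0,0,0]},{"fingers": 1,"xyz": [-0.2,0.1,10.2],"angular": [0,0,0]},{"fingers": 1,"xyz": [-0.2,0.1,10.2],"angular": [0,0,0]},{"fingers": 1,"xyz": [-0.2,0.1,10.2],"angular": [0,0,0]},{"fingers": 1,"xyz": [-0.2,0.1,10.2],"angular": [0,0,0]},{"fingers": 1,"xyz": [-0.2,0.1,10.2],"angular": [0,0,0]}], "grip_force": 8}}

```text
clock: 17.4
position: [0.6441, -0.154, 0.0693]
ee_rot: [1.839, 2.546, 0.001]
force: [0.3, 0.6, 4.8]
width: 0.151
```

```bash
python3 - <<'E'
from arc import *
s=arm.observe(); print(s['clock'],s['position'],s['force'],s['width']*92); p=s['position'][:2]-piv; a=np.arctan2(-p[1],-p[0]); print(a,np.hypot(*p)); rows(np.linspace(1.89,.95,9)[1:],1.89)
rows(np.linspace(.95,0,9)[1:],.95)
E
```

```text
17.4 [ 0.64411818 -0.15403847  0.06933587] [0.27451305 0.55330758 4.78949037] 13.87977294815309
1.9084634566063023 0.0758200229662039
[np.float64(0.05), np.float64(-0.88)] turn 0.117
[np.float64(0.21), np.float64(-1.75)] turn 0.235
[np.float64(0.46), np.float64(-2.59)] turn 0.353
[np.float64(0.81), np.float64(-3.4)] turn 0.47
[np.float64(1.26), np.float64(-4.16)] turn 0.587
[np.float64(1.79), np.float64(-4.86)] turn 0.705
[np.float64(2.4), np.float64(-5.5)] turn 0.822
[np.float64(3.08), np.float64(-6.06)] turn 0.94
[np.float64(0.05), np.float64(-0.89)] turn 0.119
[np.float64(0.21), np.float64(-1.76)] turn 0.238
[np.float64(0.47), np.float64(-2.62)] turn 0.356
[np.float64(0.83), np.float64(-3.43)] turn 0.475
[np.float64(1.28), np.float64(-4.2)] turn 0.594
[np.float64(1.82), np.float64(-4.9)] turn 0.712
[np.float64(2.45), np.float64(-5.54)] turn 0.831
[np.float64(3.14), np.float64(-6.1)] turn 0.95
```

>>> {"fn": "jog_arm", "kwargs": {"moves": [{"fingers": 1,"xyz": [0.05,-0.9,0],"angular": [0,0,0.117]},{"fingers": 1,"xyz": [0.2,-1.75,0],"angular": [0,0,0.235]},{"fingers": 1,"xyz": [0.45,-2.6,0],"angular": [0,0,0.353]},{"fingers": 1,"xyz": [0.8,-3.4,0],"angular": [0,0,0.47]},{"fingers": 1,"xyz": [1.25,-4.15,0],"angular": [0,0,0.587]},{"fingers": 1,"xyz": [1.8,-4.85,0],"angular": [0,0,0.705]},{"fingers": 1,"xyz": [2.4,-5.5,0],"angular": [0,0,0.822]},{"fingers": 1,"xyz": [3.1,-6.05,0],"angular": [0,0,0.94]},{"fingers": 1,"xyz": [3.1,-6.05,0],"angular": [0,0,0.94]}]}}

```text
clock: 18.52
position: [0.5768, -0.1431, 0.0693]
ee_rot: [2.794, 1.436, 0.002]
force: [0.2, 0.9, 5.2]
width: 0.152
```

```bash
python3 - <<'E'
from arc import *
s=arm.observe(); print(s['position'],s['force'],s['width']*92); p=s['position'][:2]-piv; a=np.arctan2(-p[1],-p[0]); print(a,np.hypot(*p)); p,t=tgt(.95);go([*p,.0693],t); p,t=tgt(0);go([*p,.0693],t)
E
```

```text
[ 0.57676402 -0.14306982  0.06930077] [0.24121033 0.89481981 5.21700838] 13.941703819833046
0.9618775870584947 0.07384159654525109
xyz [-0.12 -0.09 -0.  ] ang [ 0.001 -0.001 -0.   ]
xyz [ 3.02 -6.19 -0.  ] ang [ 0.    -0.001  0.95 ]
```

>>> {"fn": "jog_arm", "kwargs": {"moves": [{"fingers": 1,"xyz": [0.05,-0.9,0],"angular": [0,0,0.119]},{"fingers": 1,"xyz": [0.2,-1.8,0],"angular": [0,0,0.238]},{"fingers": 1,"xyz": [0.4,-2.65,0],"angular": [0,0,0.356]},{"fingers": 1,"xyz": [0.75,-3.5,0],"angular": [0,0,0.475]},{"fingers": 1,"xyz": [1.2,-4.25,0],"angular": [0,0,0.594]},{"fingers": 1,"xyz": [1.7,-4.95,0],"angular": [0,0,0.712]},{"fingers": 1,"xyz": [2.3,-5.6,0],"angular": [0,0,0.831]},{"fingers": 1,"xyz": [2.75,-5.95,0],"angular": [0,0,0.9]},{"fingers": 1,"xyz": [3.05,-6.2,0],"angular": [0,0,0.95]},{"fingers": 1,"xyz": [3.05,-6.2,0],"angular": [0,0,0.95]}]}}

```text
clock: 19.77
position: [0.5461, -0.0827, 0.0694]
ee_rot: [3.14, 0.002, 0.006]
force: [6.2, -0.0, 0.4]
width: 0.151
```

>>> {"fn": "jog_arm", "kwargs": {"moves": [{"fingers": 1,"xyz": [0,-0.15,0],"angular": [0,0,0]},{"fingers": 1,"xyz": [0,-0.3,0],"angular": [0,0,0]},{"fingers": 1,"xyz": [0,-0.3,0],"angular": [0,0,0]}]}}

```text
clock: 20.15
position: [0.5461, -0.0825, 0.0694]
ee_rot: [3.137, -0.0, 0.008]
force: [6.9, -8.8, -4.9]
width: 0.152
```

>>> {"fn": "jog_arm", "kwargs": {"moves": [{"fingers": 1,"xyz": [0,0.2,0],"angular": [0,0,0]},{"fingers": 0,"xyz": [0,0.2,0],"angular": [0,0,0]},{"fingers": 0,"xyz": [0,0.2,0],"angular": [0,0,0]},{"fingers": 0,"xyz": [0,0.2,0],"angular": [0,0,0]},{"fingers": 0,"xyz": [0,0.2,0],"angular": [0,0,0]},{"fingers": 0,"xyz": [0,0.2,-3],"angular": [0,0,0]},{"fingers": 0,"xyz": [0,0.2,-7],"angular": [0,0,0]},{"fingers": 0,"xyz": [0,0.2,-12],"angular": [0,0,0]},{"fingers": 0,"xyz": [-3,0.2,-14],"angular": [0,0,0]},{"fingers": 0,"xyz": [-3,0.2,-14],"angular": [0,0,0]},{"fingers": 0,"xyz": [-3,0.2,-14],"angular": [0,0,0]}]}}

```text
clock: 21.52
position: [0.514, -0.0811, 0.2084]
ee_rot: [-3.141, -0.002, -0.0]
force: [0.5, 0.5, -0.2]
width: 0.501
```

```bash
python3 - <<'E'
from arc import *
im,c,s=snap('wrist','pics/w6.png'); print(s['clock'],s['position'],s['ee_rot'],s['width'],s['force'])
print(proj(c,[[.544,-.0825,.085],[*piv,.033],[.609,-.0085,.05],[.569,-.0085,.05],[.569,-.0735,.05],[.609,-.0735,.05]]))
t,ct,_=snap('top','pics/t6.png')
a=cv2.resize(im[60:260,220:420,::-1],(600,600)); cv2.imwrite('pics/w6c.png',cv2.resize(im[:,:,::-1],(800,500)))
cv2.imwrite('pics/t6c.png',cv2.resize(t[120:220,270:370,::-1],(600,600),interpolation=cv2.INTER_CUBIC))
E
```

```text
21.525 [ 0.51398858 -0.08111133  0.20838651] [-3.14097128e+00 -2.38446345e-03 -1.08086260e-04] 0.5013106465616137 [ 0.53395855  0.48531947 -0.1994938 ]
[[322.866752   168.31904437]
 [322.90448823  90.58433598]
 [250.19039614  99.20208195]
 [252.81992579 139.39876761]
 [314.32374268 139.47404989]
 [314.07586841  99.27244595]]
```

View pics/w6c.png

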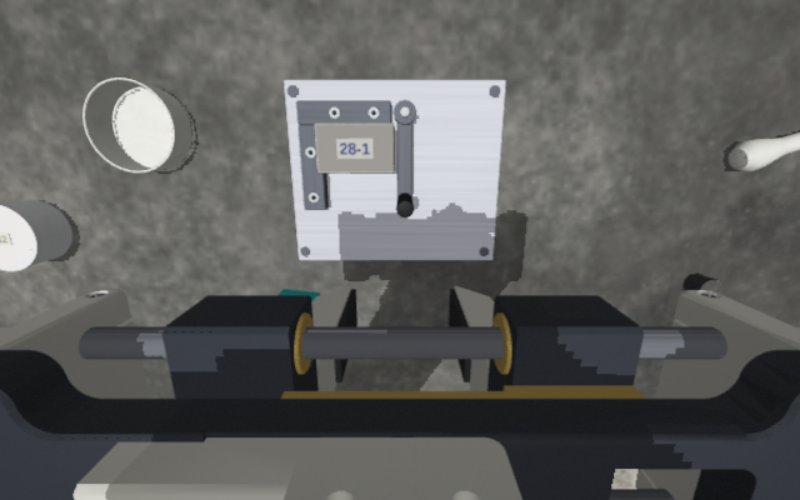

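The final view shows the prism square in the corner. The keeper lies straight across its free end, with pivot (404,112) and knob (405,207) in one column, which means shut. The gripper is clear and the dish and tin are in place, so I'm handing in.

```bash
python3 -c "
from cell import job; print(job.sign_off())"
```

```text
the job is handed in; nothing more can be done
None
```

The job is handed in: the prism is home in the corner, the keeper is shut, and the last move ended at 21.5 s of the 66 s allowed. The hand-in gives no verdict, so the checks below are my own.

**What I did**
- **Placing:** I gripped the larger grey prism high enough for the fingers to clear the fences and set it on the plate.
- **First push:** Plate friction stopped the first push against the side fence; a wrist picture showed a gap of 2–3 mm. Lifting the prism slightly and pushing again brought it against both fences.
- **Squaring:** With the keeper still open (about 1.9 rad), I nudged it with closed fingers, about 15 N towards the side fence and 9 N towards the end fence.
- **Keeper:** I gripped the knob, swung it shut along its arc, released it and backed away.

**Last checks**
- **Position:** After placing, before the nudges, the prism's top edges were within about 1 mm of home; I did not re-measure them afterwards. In both nudges the prism barely moved as the force rose, so it was already against the fences.
- **Squareness:** The line fits after placing did not agree, running from about -1° to +0.5° (the limit is 1.7°). I nudged it for that reason. I judged the result by eye in the last picture and did not fit it again.
- **Keeper:** A further 3 mm push moved the knob only 0.2 mm and met 9 N. The last picture shows the arm straight across the prism's free end.
- **Other objects:** The tin and dish look undisturbed in the last picture. I never identified the rubber stopper or checked it there, though the arm felt no unexpected contact.

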